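# Chock the roller tight against the fence

## Task

The steel roller on the sloping stand is leaning on the two stop posts. Lay the wooden wedge chock on the slope between the posts, thin end uphill, and push it against the roller's low side until the roller bears firmly on the fence above it (press for a moment with about 15 N; more than 25 N is too much); then let go, so that the chock alone keeps the roller from rolling back down to the posts. Leave the roller square to the slope and do not disturb the loose bar, punch and fitting lying around.

Things in the scene. Friction and masses are not known exactly. Their poses are not given: they have to be found in the camera images.
- ramp: fixed dark steel stand with a flat sloping deck, 170 mm wide (its y), reaching 122 mm downhill and 100 mm uphill of its origin, which lies on the bench on the stand's centre line; z is vertical, x points level toward the uphill end. The deck is 24 mm over the bench at the origin and rises 0.12 m per m of x: a slope of 6.8 deg, its uphill direction (0.993, 0, 0.119) in this frame
- deck_middle (a point): point of the deck's top surface directly above the stand's origin. Uphill an aluminium fence bar, 44 mm tall, is screwed across the deck, square to it and rigid. Its setting changes from run to run and is not reported: the roller can go 8 to 22 mm up from the posts before it meets the fence, which must be felt (pushing the roller up takes only about 3 to 6 N; at the fence the force rises steeply)
- posts_middle (a point): point on the deck midway between the two steel stop posts, which are 12 mm thick, stand 26 mm out of the deck, square to it, and lie 62 mm to either side (ramp y = -62 and +62 mm). Between them the deck is free
- roller: plain steel roller, 60 mm diameter, 150 mm long, 0.5 to 0.9 kg, lying across the slope. Origin at its centre; its y axis is its length; x and z turn as it rolls. At the start it leans on the posts, its centre 36 mm uphill of theirs along the slope; its round side overhangs, so a chock let straight down closer than about 15 mm to it would catch its toe
- chock: loose pale wooden wedge, 86 long (x), 36 wide (y), 32 mm high (z), 0.14 kg, origin under its middle. From the tail at x = -43 to x = +9 mm it is a block with parallel sides, good to grip; then the face falls at 42 deg to the thin end. Touching the roller, its origin is 56 mm downhill of the roller's centre. Starts left or right of the stand. Friction about 0.6: let go, it stays and holds the roller
- chock_toe (a point): the chock's thin end (toe, 1.5 mm thick), on its underside, 43 mm ahead of the chock's origin
- angle_bar: bystander: grey steel angle bar 20 x 140 x 17 mm lying on the bench, left or right of the stand; origin under its middle, length along y
- drift_punch: bystander: dark steel drift punch 12 x 148 x 12 mm on the bench behind and left; origin under its middle, length along y
- brass_fitting: bystander: small brass hose fitting 23 x 50 x 31 mm on the bench behind and right; origin under its middle, length along y

How it is judged:
On the way:
1. the chock, lying on the deck, presses the roller against the fence: more than 6 N between chock and roller for 0.3 s, with the roller at least 5 mm up the slope from the posts (contact force between chock and roller above 6 N and x of roller in the frame of ramp above 0.0205 m and angle between chock's own z axis and vertical below 0.2 rad), for 0.3 s.
At the end, for the whole second after the job is handed in: the roller lies still on the deck, square to the slope within 3.4 deg, at least 5 mm up the slope from where it leaned on the posts, resting against the chock, which lies flat on the deck at its low side, still and let go (contact force between chock and roller above 0.2 N and x of roller in the frame of ramp above 0.0205 m and z of roller in the frame of ramp below 0.064 m and angle between chock's own z axis and vertical below 0.2 rad and angle between the y axis of roller and the y axis of ramp, either way round below 0.06 rad and linear speed of each of roller, chock below 0.005 m/s and angular speed of roller below 0.1 rad/s); the robot touches nothing.
It fails at once if the chock is pressed against the roller with more than 35 N (contact force between chock and roller above 35 N).
It fails at once if the angle bar is moved more than 20 mm (distance of angle_bar from where it was at the start of the episode above 0.02 m).
It fails at once if the drift punch is moved more than 20 mm (distance of drift_punch from where it was at the start of the episode above 0.02 m).
It fails at once if the brass fitting is moved more than 20 mm (distance of brass_fitting from where it was at the start of the episode above 0.02 m).
It also fails if it takes over 64 s, if anything falls off the work surface, if the arm or the gripper's body presses on something with over 40 N, if the wrist force passes 120 N, or if a joint passes its speed limit or range.

## Robot

A 7-joint arm with a two-finger parallel gripper is mounted at the origin on a cart in front of the work surface, level with it; the furniture and walls round the work are solid. World frame = base frame: x ahead of the robot, y to its left, z up, the work surface at z = 0. Lengths are in m, angles in rad, forces in N, time in s.
With the tool pointing down it reaches from about 0.4 to 0.875 m from the base axis. Payload 6.5 kg.
Tool frame: the origin (TCP) lies midway between the tips of the shut fingers; the grasp point (between the pads) lies 19 mm behind it; z points along the fingers, x is the direction in which the jaws open and shut, and the axes are right-handed (so a half turn about z gives the same grasp; the last joint's range is limited). The gripper opens to 85 mm and grips with 20 to 120 N. Pads are 22 mm wide; open, the fingers measure 114 mm over their backs; the gripper's body (76 mm by 85 mm) begins 54 mm behind the grasp point. The pads swing forward as they close: fully open they stand 13 mm farther back than shut.
Start: joints at [1.228, 0.536, -0.004, 1.538, 0.003, 1.067, -0.071], TCP at [0.178, -0.625, 0.231] pointing down, gripper open.
Joint ranges: [-2.7, 2.7], [-0.37, 2.16], [-1.27, 1.26], [0.24, 2.4], [-1.31, 4.45], [0.19, 1.91], [-2.76, 2.76]. Speed limits (rad/s): [2.39, 2.39, 3.14, 3.14, 3.14, 3.14, 3.14].

## Interface

Orientations are given as [roll, pitch, yaw] about the fixed x, y, z axes, in that order (R = Rz(yaw) Ry(pitch) Rx(roll)).
In Python, from cell import r, optics, ticket gives the robot as it stands.
- The arm moves only by the shell command python3 -m inch 'ROWS' [FORCE]. ROWS is JSON, a list of rows, each a list of 5 numbers: the shift along the tool's x, y, z in cm, then the turn about the tool's z in rad, then the closure, from -1 (fully open) to 1 (shut), so that 0 is half open. In form: [[dx, dy, dz, turn, claw], ...]. A call has 1 to 20 rows; each row shifts and turns the commanded pose from where the row before left it, along the tool's axes as they then stand; what a row does not reach is not made up. A row lasts 1/8 s, in which the tool goes at most 62.5 mm and 10.7 degrees, less where a joint would pass 70% of its speed; a pose out of reach is approached as far as the arm can. A call is refused whole if a number of a shift passes 6.25 or a number of a turn 0.188, either way. A call with a gripper value outside its range is refused whole. The fingers move at their own pace and stop on an object; FORCE is the grip in N (left out, the last holds). Time passes only in rows, so rows that do not move let the fingers close. It gives the time, the measured TCP pose, the force and the opening at its end, in the units of the state.
- r.observe(): the state, without advancing time (a new reading comes with each control period).
- optics.grab_frame(name): name is "side" or "top"; returns a dict with "color" (384x512x3 uint8, red, green, blue), "camera_matrix" (3x3 intrinsics, pixels), "dist" ([k1, k2, p1, p2, k3] as OpenCV has them; the pictures are not rectified), "pose" (4x4, takes a point from camera to world coordinates). Camera axes: x right, y down, z forward; pixel columns grow to the right and rows downward; lengths in m; the calibration is good to about 2 mm. A picture is of the moment at which its call begins. There is no depth.
- ticket.finish_job(): hands the job in, once; it reports no verdict.
The state is a dict: "time_s": time; "joint_positions": joint angles; "qd": joint speeds; "joint_torque": joint torques, N m; "tcp_pos": TCP position; "ee_rot": TCP orientation; "force": force on the tool from outside, world axes, zero at the start; "ft_torque": the same for the moment, N m; "grip_width": finger opening in m.
Only numpy, scipy, OpenCV 4.12 (cv2) and the standard library are available. Lean on these libraries where they do the work, as an engineer would, in place of code of your own. Each camera call takes 0.05 s, during which the arm holds its last target.

## Working session

There is one attempt and no reset: what is moved stays moved. The work goes in short steps, Python scripts to look and compute and a shell command to move; the robot and the scene stay as the last step left them, time stands still between calls to the robot, and variables do not carry over. Pictures are saved under pics/ and viewed, and the job is handed in when it is done.

```bash
mkdir -p pics; ls
python3 - <<'E'
from cell import r, optics, ticket
import cv2,numpy as np
print(r.observe())
for n in("side","top"):
    f=optics.grab_frame(n)
    cv2.imwrite(f"pics/{n}0.png",cv2.resize(f["color"][:,:,::-1],(800,600),interpolation=cv2.INTER_CUBIC))
    np.savez(f"{n}0.npz",**f)
    print(n,f["camera_matrix"],f["dist"],f["pose"])
E
```

```text
pics
{'time_s': 0.0, 'joint_positions': array([ 1.22784713,  0.53717071, -0.00447626,  1.53884403,  0.00261196,
        1.06727434, -0.07120038]), 'qd': array([ 0.00198079, -0.00063543, -0.00043157,  0.00016896, -0.00026426,
        0.00117815, -0.00049766]), 'joint_torque': array([-5.09453712e-04, -5.83411717e+01,  1.04829211e+00, -2.59107381e+01,
        1.23802229e-02,  9.63847182e-03,  2.02328982e-05]), 'tcp_pos': array([ 0.17743552, -0.62467902,  0.23042112]), 'ee_rot': array([ 3.14147725e+00,  1.68663443e-03, -1.29393760e+00]), 'force': array([ 0.49861401, -0.21533603, -0.25792214]), 'ft_torque': array([-0.00150615, -0.01621302,  0.00642595]), 'grip_width': 0.08493676126560055}
side [[412.09264389   0.         247.89952848]
 [  0.         412.09264389 182.28953509]
 [  0.           0.           1.        ]] [-0.12687756  0.          0.          0.          0.        ] [[ 0.99956598  0.02751855 -0.01051552  0.52694944]
 [ 0.02381439 -0.54468123  0.83830498 -0.68025044]
 [ 0.01734133 -0.83819156 -0.54510016  0.56446698]
 [ 0.          0.          0.          1.        ]]
top [[401.3465707    0.         255.41226667]
 [  0.         401.3465707  188.17604502]
 [  0.           0.           1.        ]] [-0.028591  0.        0.        0.        0.      ] [[ 0.01706095 -0.99759509  0.06717855  0.42655491]
 [-0.99961486 -0.0184891  -0.02069492  0.0963222 ]
 [ 0.02188722 -0.0667996  -0.99752632  1.11449374]
 [ 0.          0.          0.          1.        ]]
```

View pics/side0.png

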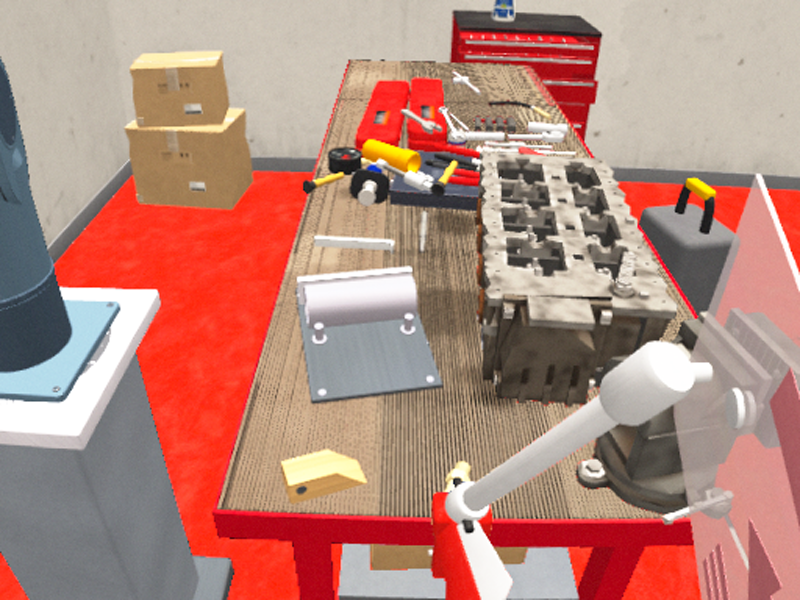

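View pics/top0.png

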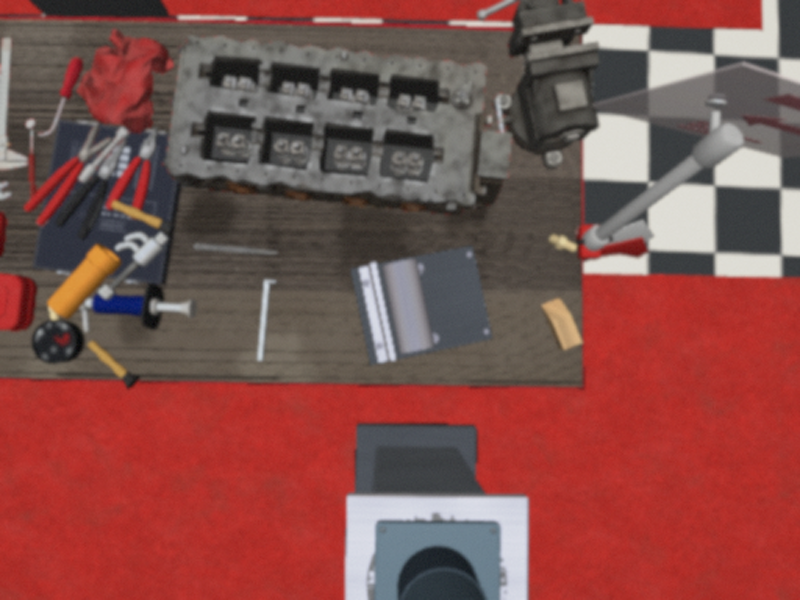

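The ramp is at (370,330) in the side view, uphill away from the camera (world +y). The chock is near the right edge of the bench, at (325,475) in side and (563,324) in top. I'll crop closer.

Run:
```python
import cv2,numpy as np
s=np.load("side0.npz")["color"][:,:,::-1]; t=np.load("top0.npz")["color"][:,:,::-1]
def c(im,x,y,w,h,k,n): cv2.imwrite(f"pics/{n}.png",cv2.resize(im[y:y+h,x:x+w],None,fx=k,fy=k,interpolation=cv2.INTER_CUBIC))
c(s,180,160,110,100,7,"s_ramp"); c(s,170,280,80,50,9,"s_ch")
c(t,220,150,100,90,8,"t_ramp"); c(t,330,180,60,50,12,"t_ch")
```

```text
(no output)
```

View pics/s_ramp.png

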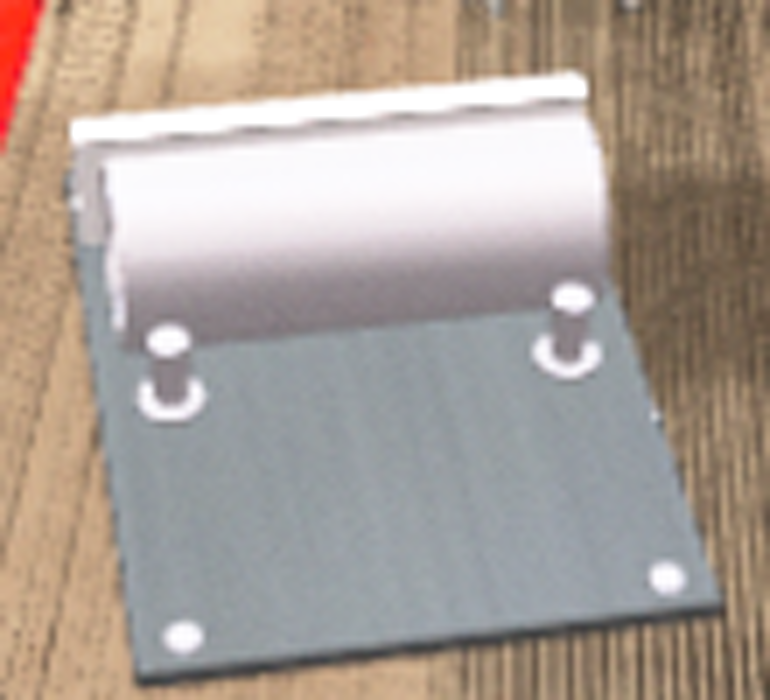

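View pics/s_ch.png

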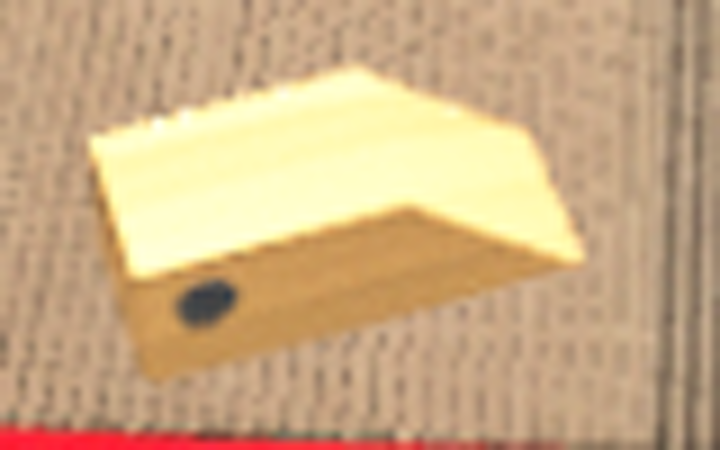

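View pics/t_ramp.png

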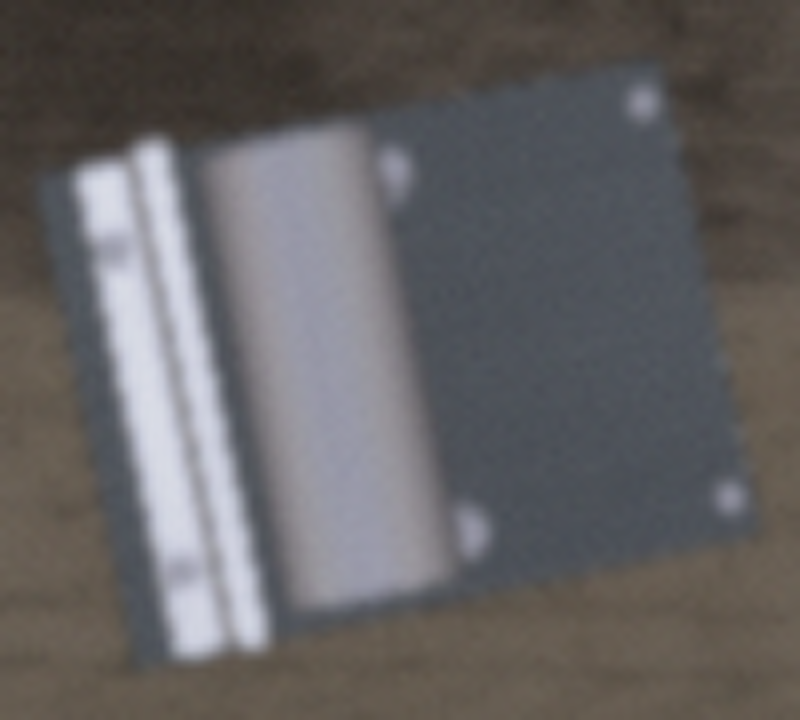

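View pics/t_ch.png

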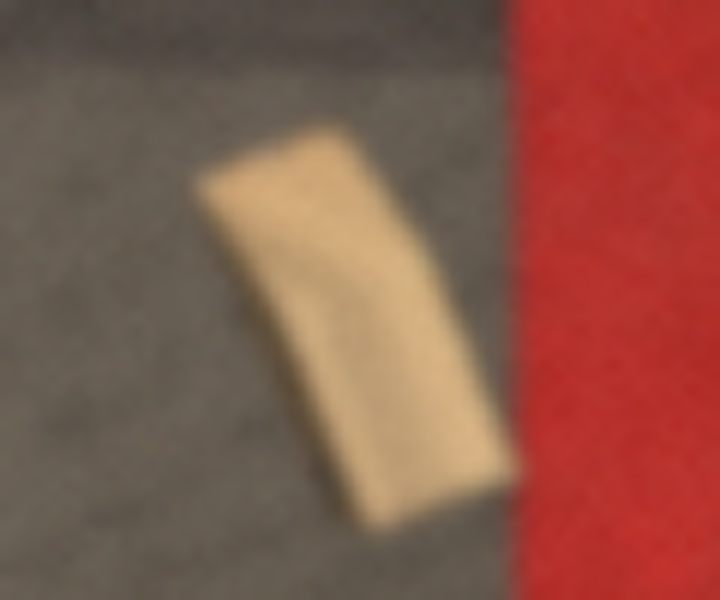

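```bash
cat > h.py <<'E'
import cv2,numpy as np
from scipy.optimize import least_squares
def load(n): return dict(np.load(n+".npz"))
def proj(f,P):
    T=np.linalg.inv(f["pose"]); rv=cv2.Rodrigues(T[:3,:3])[0]
    return cv2.projectPoints(np.asarray(P,float).reshape(-1,1,3),rv,T[:3,3],f["camera_matrix"],f["dist"])[0][:,0]
def unc(p,x0,y0,k): p=np.array(p,float); return np.array([x0,y0])+(p+.5)/k-.5
def place(p,L):
    c,s=np.cos(p[2]),np.sin(p[2]); L=np.array(L,float)
    z=p[3] if len(p)>3 else 0
    return np.c_[p[0]+c*L[:,0]-s*L[:,1],p[1]+s*L[:,0]+c*L[:,1],L[:,2]+z]
def fit(obs,p0):
    f=lambda p:np.concatenate([(proj(fr,place(p,L))-uv).ravel() for fr,L,uv in obs])
    s=least_squares(f,p0,loss="soft_l1"); return s.x,f(s.x)
E
python3 - <<'E'
from h import *
S=load("side0");T=load("top0")
d=lambda x,y:(x,y,.024+.12*x)
a=(180,160,7);b=(220,150,8)
so=[(S,[d(-.122,.085),d(-.122,-.085)],unc([(138,672),(720,606)],*a)),
    (T,[d(-.122,-.085),d(-.122,.085),d(.1,-.085),d(.1,.085)],unc([(658,62),(757,535),(38,180),(135,668)],*b))]
for o in(so,so[1:],):
    p,res=fit(o,[.43,.0,1.5]); print("ramp",p,np.round(res,1))
o2=so
p,_=fit(so,[.43,0,1.5])
# posts
n=np.array([-.119,0,.993])
L=[]
for px in(-.0167,-.019,-.021):
    P=[np.array(d(px,y))+n*h for y in(.062,-.062) for h in(0,.026)]
    print(px,np.round(proj(S,place(p,P))-unc([(171,395),(168,340),(567,352),(572,297)],*a),1).tolist())
a=(170,280,9);b=(330,180,12)
top=[(-.043,.018,.032),(-.043,-.018,.032),(-.043,-.018,0),(.009,.018,.032),(.009,-.018,.032),(.043,-.018,.0008),(.043,.018,.0008)]
so=[(S,top,unc([(90,140),(132,278),(155,382),(358,66),(408,207),(585,262),(530,130)],*a)),
 (T,[top[6],top[5],top[0],top[1]],unc([(195,185),(340,125),(375,530),(518,480)],*b))]
for o in(so,so[:1],so[1:]):
    p,res=fit(o,[.4,-.3,.2]); print("chock",p,np.round(res,1))
E
```

```text
ramp [0.481908   0.04456773 1.79299048] [-1.1  0.2  0.3 -0.8  0.5 -0.8  1.1  0.  -0.8 -0.6 -0.3  0.4]
ramp [0.48126283 0.04483702 1.79180352] [ 0.5 -0.5  1.   0.3 -0.9 -0.4 -0.4  0.6]
-0.0167 [[-0.4, 0.6], [-0.3, -0.4], [-0.4, 0.7], [-0.4, -0.2]]
-0.019 [[-0.2, 1.4], [-0.2, 0.4], [-0.1, 1.4], [-0.1, 0.5]]
-0.021 [[-0.1, 2.0], [-0.1, 1.0], [0.1, 2.1], [0.1, 1.2]]
chock [ 0.4562135  -0.21314907  0.38733418] [-0.3 -0.7  0.2 -0.1 -0.9  0.9 -0.4 -0.1  0.2 -0.4  0.1  0.4 -0.5  0.1
  0.1 -0.7 -0.1 -0.3 -0.2 -0.5  0.  -1.2]
chock [ 0.45659606 -0.21312814  0.38662733] [-0.1 -0.7  0.4 -0.1 -0.7  0.9 -0.2 -0.1  0.5 -0.4  0.3  0.4 -0.3  0.1]
chock [ 0.45436163 -0.21329047  0.38527145] [ 0.2 -0.1 -0.1  0.3 -0.2  0.2  0.1 -0.5]
```

```bash
cat > to.py <<'E'
import sys,numpy as np
from cell import r
o=r.observe(); p=o["tcp_pos"]; y=o["ee_rot"][2]
a=[float(eval(v)) for v in sys.argv[1:5]]
d=np.array(a[:3])-p
for nm,yy in(("at current yaw",y),("at target yaw",a[3])):
    print(nm,"cm:",round(100*(d[0]*np.cos(yy)+d[1]*np.sin(yy)),2),round(100*(d[0]*np.sin(yy)-d[1]*np.cos(yy)),2),round(-100*d[2],2))
print("turn",-(a[3]-y),"pos",np.round(p,4),"rot",np.round(o["ee_rot"],3),"t",o["time_s"],"F",np.round(o["force"],1),"w",o["grip_width"])
E
python3 to.py .4373 -.2207 .12 -1.184
```

```text
at current yaw cm: -31.76 -36.04 11.05
at target yaw cm: -27.61 -39.3 11.05
turn -0.1099251569707358 pos [ 0.1775 -0.6247  0.2305] rot [ 3.141e+00  2.000e-03 -1.294e+00] t 0.1 F [0.2 0.3 0.1] w 0.08539000339345593
```

```bash
python3 -m inch '[[0,0,0,-0.11,-0.5],[-2,-3,0,0,-0.5],[-2.8,-4,0,0,-0.5],[-2.8,-4,0,0,-0.5],[-2.8,-4,0,0,-0.5],[-2.8,-4,0,0,-0.5],[-2.8,-4,0,0,-0.5],[-2.8,-4,0,0,-0.5],[-2.8,-4,2,0,-0.5],[-2.8,-4,3,0,-0.5],[-2.8,-4,3,0,-0.5],[-1.2,-0.3,3,0,-0.5],[0,0,0,0,-0.5]]' 40; python3 to.py .4373 -.2207 .12 -1.184
python3 - <<'E'
from cell import optics
import cv2
f=optics.grab_frame("side");cv2.imwrite("pics/s1.png",cv2.resize(f["color"][180:,120:320,::-1],None,fx=3,fy=3))
f=optics.grab_frame("top");cv2.imwrite("pics/t1.png",cv2.resize(f["color"][120:270,270:470,::-1],None,fx=4,fy=4))
E
```

```text
time_s: 1.72
tcp_pos: [0.4327, -0.2122, 0.1195]
ee_rot: [3.138, 0.004, -1.182]
force: [0.2, 0.4, -0.0]
grip_width: 0.0639
at current yaw cm: 0.96 -0.1 -0.05
at target yaw cm: 0.96 -0.11 -0.05
turn 0.0023947284010819025 pos [ 0.4327 -0.2122  0.1195] rot [ 3.138  0.004 -1.182] t 1.725 F [ 0.2  0.4 -0. ] w 0.06391837287764149
```

View pics/s1.png

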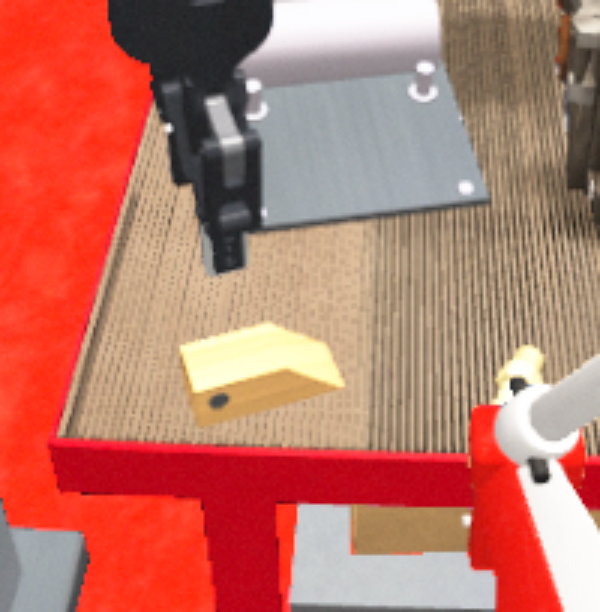

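The gripper hovers above the chock's block, with its axes aligned. I'll correct by 1 cm and descend.

```bash
python3 -m inch '[[0.5,-0.1,1,0,-0.5],[0.46,0,2.5,0,-0.5],[0,0,2.5,0,-0.5],[0,0,2.5,0,-0.5],[0,0,2,0,-0.5],[0,0,1.0,0,-0.5],[0,0,0,0,-0.5]]'; python3 to.py .4373 -.2207 .004 -1.184
python3 - <<'E'
from cell import optics
import cv2
f=optics.grab_frame("side");cv2.imwrite("pics/s2.png",cv2.resize(f["color"][250:,140:260,::-1],None,fx=4.4,fy=4.4))
E
```

```text
time_s: 2.7
tcp_pos: [0.439, -0.2231, 0.0061]
ee_rot: [3.141, -0.0, -1.185]
force: [0.1, -0.7, -0.1]
grip_width: 0.064
at current yaw cm: -0.28 0.06 0.21
at target yaw cm: -0.28 0.06 0.21
turn -0.0007534807700524393 pos [ 0.439  -0.2231  0.0061] rot [ 3.141 -0.    -1.185] t 2.7 F [ 0.1 -0.7 -0.1] w 0.06402374691089202
```

View pics/s2.png

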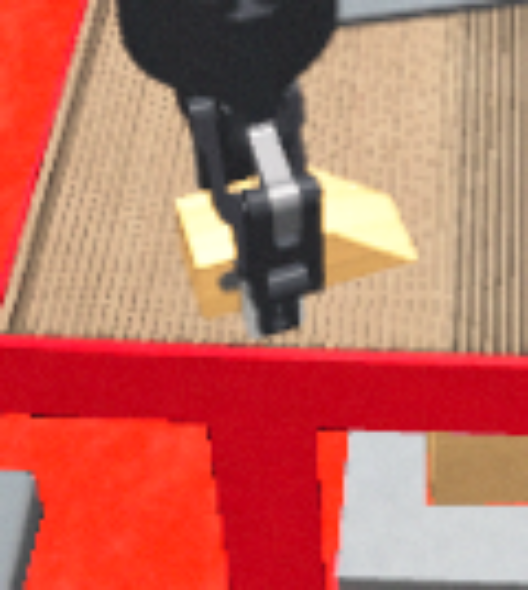

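Fingers straddle the block. I'll nudge and close.

```bash
python3 -m inch '[[-0.28,0.06,0.2,0,-0.5],[0,0,0,0,-0.5],[0,0,0,0,0],[0,0,0,0,0.3],[0,0,0,0,0.4],[0,0,0,0,0.4],[0,0,0,0,0.4]]' 40; python3 to.py .4373 -.2207 .004 -1.184
python3 -m inch '[[0,0,-0.5,0,0.4],[0,0,-1.5,0,0.4],[0,0,-2.5,0,0.4],[0,0,-2.5,0,0.4],[0,0,0,0,0.4]]';  python3 - <<'E'
from cell import optics
import cv2
f=optics.grab_frame("side");cv2.imwrite("pics/s3.png",cv2.resize(f["color"][230:,120:280,::-1],None,fx=4,fy=4))
E
python3 to.py .4985 -.0299 .09 0.221
```

```text
time_s: 3.62
tcp_pos: [0.4376, -0.2202, 0.0046]
ee_rot: [-3.141, -0.0, -1.184]
force: [-2.0, 0.8, 6.4]
grip_width: 0.0355
at current yaw cm: 0.03 0.05 0.06
at target yaw cm: 0.03 0.05 0.06
turn -4.8695956131217244e-05 pos [ 0.4376 -0.2202  0.0046] rot [-3.141 -0.    -1.184] t 3.625 F [-2.   0.8  6.4] w 0.0355266877546925
time_s: 4.25
tcp_pos: [0.4388, -0.2209, 0.0764]
ee_rot: [-3.139, -0.003, -1.184]
force: [-0.3, 0.1, -0.5]
grip_width: 0.0353
at current yaw cm: -15.37 -12.8 -1.48
at target yaw cm: 10.09 -17.27 -1.48
turn -1.405150022446704 pos [ 0.4379 -0.2205  0.0752] rot [-3.140e+00 -2.000e-03 -1.184e+00] t 4.3 F [-1.2 -0.5 -1.9] w 0.03532868729521832
```

View pics/s3.png

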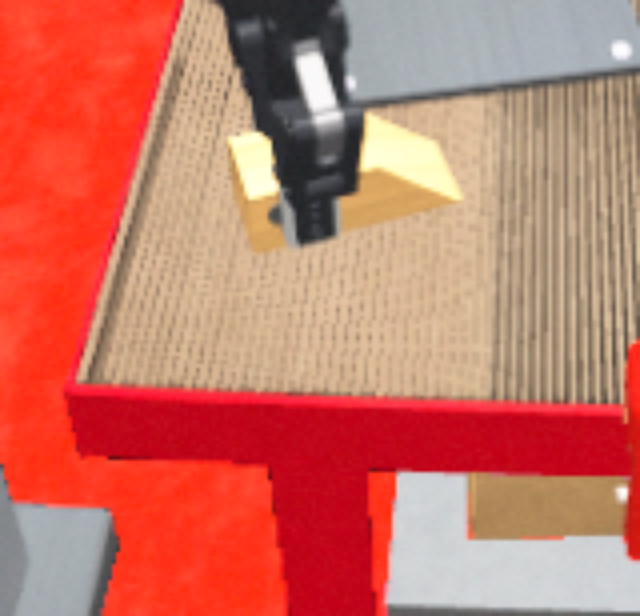

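```bash
python3 -m inch '[[0,0,-1.5,-0.1756,0.4],[0,0,-2,-0.1756,0.4],[0,0,-1,-0.1756,0.4],[0,0,0,-0.1756,0.4],[0,0,0,-0.1756,0.4],[0,0,0,-0.1756,0.4],[0,0,0,-0.1756,0.4],[0,0,0,-0.1756,0.4],[0,0,0,0,0.4],[1,-2,0,0,0.4],[2,-3,0,0,0.4],[2,-3,0,0,0.4],[2,-3,0,0,0.4],[2,-3,0,0,0.4],[1,-2,0,0,0.4],[0,-1,0,0,0.4],[0,0,0,0,0.4],[0,0,0,0,0.4]]'; python3 to.py .4985 -.0299 .045 0.221
python3 - <<'E'
from cell import optics
import cv2
f=optics.grab_frame("side");cv2.imwrite("pics/s4.png",cv2.resize(f["color"][130:280,140:340,::-1],None,fx=4,fy=4))
f=optics.grab_frame("top");cv2.imwrite("pics/t4.png",cv2.resize(f["color"][130:250,200:350,::-1],None,fx=5,fy=5))
E
```

```text
time_s: 6.55
tcp_pos: [0.4972, -0.0338, 0.1191]
ee_rot: [3.141, 0.001, 0.218]
force: [-0.6, 0.2, -2.3]
grip_width: 0.0356
at current yaw cm: 0.21 -0.35 7.41
at target yaw cm: 0.21 -0.35 7.41
turn -0.0026247243042875346 pos [ 0.4972 -0.0338  0.1191] rot [3.141e+00 1.000e-03 2.180e-01] t 6.55 F [-0.6  0.2 -2.3] w 0.035574198176834805
```

View pics/s4.png

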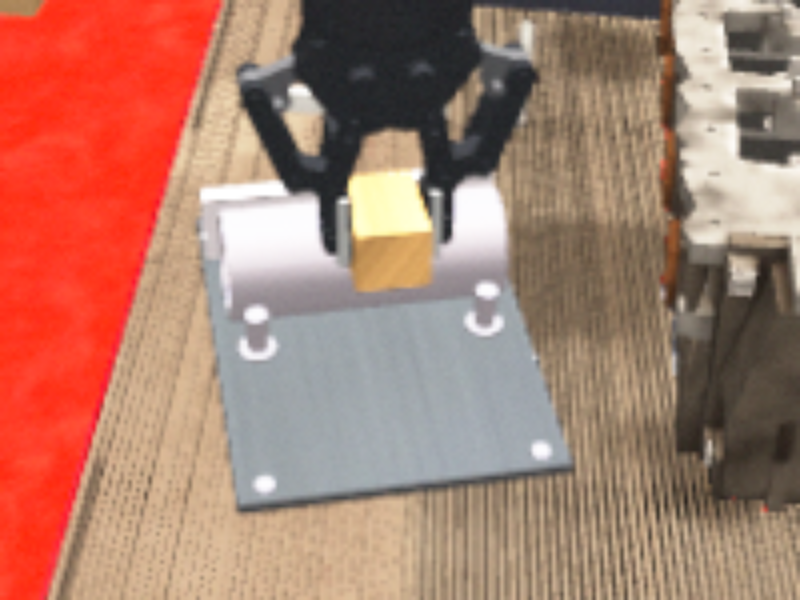

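View pics/t4.png

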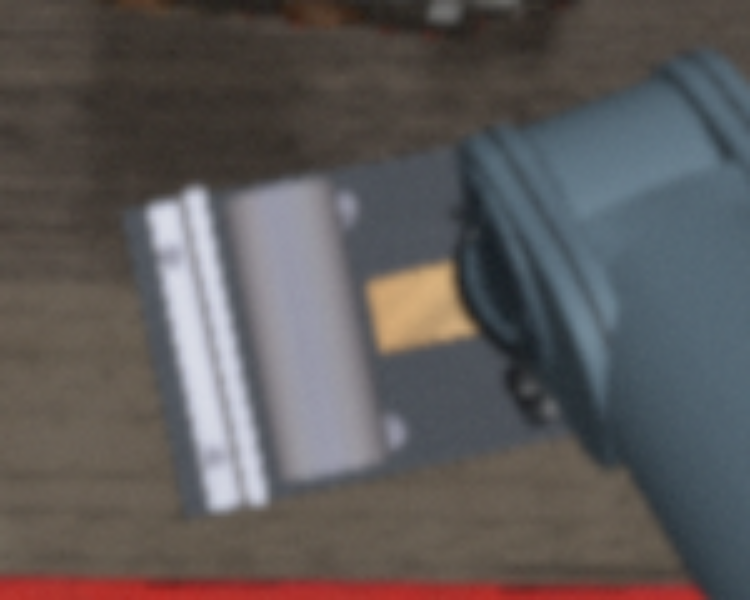

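```bash
python3 -m inch '[[0.2,0,2,0,0.4],[0,0,2.5,0,0.4],[0,0,2.5,0,0.4],[0,0,1.2,0,0.4],[0,0,0.6,0,0.4],[0,0,0,0,0.4],[0,0,0,0,0.4]]'; python3 to.py .4985 -.0299 .022 0.221; python3 -m inch '[[0,0,0.2,0,0.4],[0,0,0.2,0,0.4],[0,0,0,0,0.4]]'
```

```text
time_s: 7.52
tcp_pos: [0.5002, -0.0319, 0.0319]
ee_rot: [3.141, -0.001, 0.221]
force: [0.4, 1.5, -1.6]
grip_width: 0.0352
at current yaw cm: -0.13 -0.23 0.99
at target yaw cm: -0.13 -0.23 0.99
turn -0.00023649010197326903 pos [ 0.5002 -0.0319  0.0319] rot [ 3.141e+00 -1.000e-03  2.210e-01] t 7.525 F [ 0.4  1.5 -1.6] w 0.03522814271506547
time_s: 7.9
tcp_pos: [0.4996, -0.032, 0.0272]
ee_rot: [3.142, 0.0, 0.221]
force: [0.0, 0.4, -1.0]
grip_width: 0.0351
```

```bash
python3 -m inch '[[0,0,0.1,0,0.4],[0,0,0,0,0.4]]'; python3 -m inch '[[0,0,0.15,0,0.4],[0,0,0,0,0.4]]';  python3 -m inch '[[0,0,0.15,0,0.4],[0,0,0,0,0.4]]'; python3 -m inch '[[0,0,0.15,0,0.4],[0,0,0,0,0.4]]'
```

```text
time_s: 8.15
tcp_pos: [0.4998, -0.032, 0.0265]
ee_rot: [3.141, -0.0, 0.221]
force: [-1.0, -0.9, 4.0]
grip_width: 0.0353
time_s: 8.4
tcp_pos: [0.5001, -0.0324, 0.0251]
ee_rot: [3.141, -0.0, 0.22]
force: [-1.5, -1.9, 4.8]
grip_width: 0.0356
time_s: 8.65
tcp_pos: [0.5001, -0.0328, 0.0236]
ee_rot: [3.14, -0.0, 0.22]
force: [-1.3, -2.5, 5.0]
grip_width: 0.0356
time_s: 8.9
tcp_pos: [0.5002, -0.0332, 0.0222]
ee_rot: [3.14, -0.0, 0.22]
force: [-1.0, -3.5, 5.8]
grip_width: 0.0355
```

Toe contact came where it was predicted, and the chock is now pitching onto the deck. I'll go a bit lower, release, and re-grip lightly with it flat.

```bash
python3 -m inch '[[0,0,0.15,0,0.4],[0,0,0,0,0.4]]'; python3 -m inch '[[0,0,0,0,0.1],[0,0,0,0,-0.2],[0,0,0,0,-0.2],[0,0,0,0,-0.2]]' 20
python3 - <<'E'
from cell import optics
import cv2
f=optics.grab_frame("side");cv2.imwrite("pics/s5.png",cv2.resize(f["color"][160:270,160:310,::-1],None,fx=5,fy=5))
f=optics.grab_frame("top");cv2.imwrite("pics/t5.png",cv2.resize(f["color"][130:250,200:350,::-1],None,fx=5,fy=5))
E
```

```text
time_s: 9.15
tcp_pos: [0.5004, -0.0334, 0.0207]
ee_rot: [3.14, -0.001, 0.22]
force: [-0.1, -4.7, 4.7]
grip_width: 0.0353
time_s: 9.65
tcp_pos: [0.4996, -0.0317, 0.0202]
ee_rot: [-3.141, 0.0, 0.221]
force: [-0.2, -0.1, 0.4]
grip_width: 0.0512
```

View pics/s5.png

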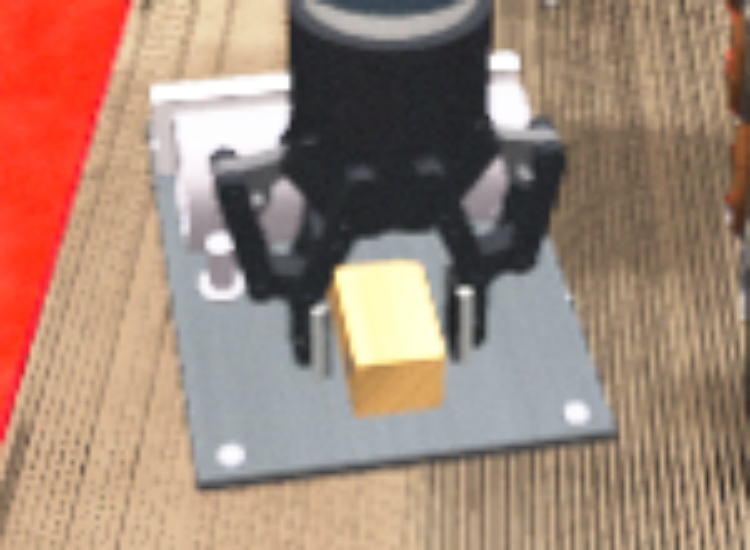

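View pics/t5.png

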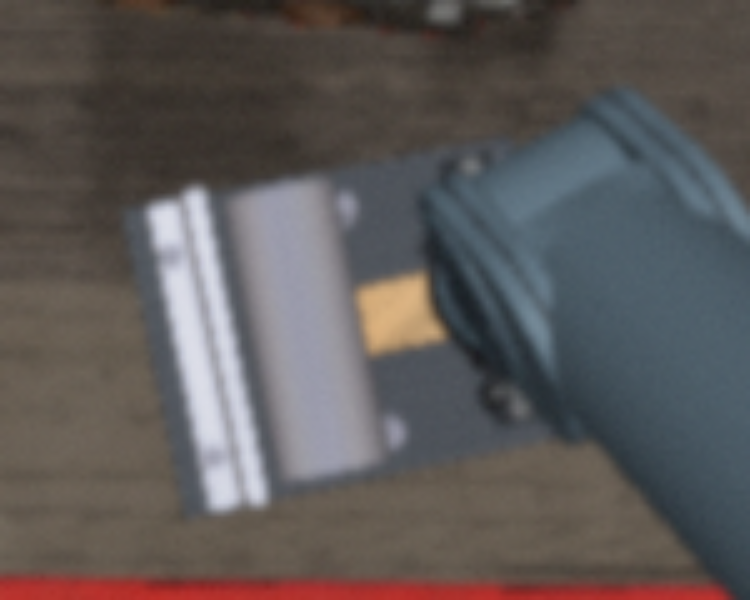

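The chock lies flat on the deck, square and central between the posts. Next I'll re-grip and slide uphill (tool -y, rising 0.12 per unit).

```bash
python3 -m inch '[[0,0,0,0,0.1],[0,0,0,0,0.4],[0,0,0,0,0.4],[0,0,0,0,0.4]]' 25; python3 -m inch '[[0,-0.2,-0.024,0,0.4],[0,-0.2,-0.024,0,0.4],[0,-0.2,-0.024,0,0.4],[0,-0.2,-0.024,0,0.4],[0,-0.2,-0.024,0,0.4],[0,0,0,0,0.4]]'; python3 -m inch '[[0,-0.2,-0.024,0,0.4],[0,-0.2,-0.024,0,0.4],[0,0,0,0,0.4]]'; python3 -m inch '[[0,-0.2,-0.024,0,0.4],[0,-0.2,-0.024,0,0.4],[0,0,0,0,0.4]]'
```

```text
time_s: 10.25
tcp_pos: [0.4998, -0.0319, 0.0204]
ee_rot: [3.142, -0.0, 0.221]
force: [-0.9, -0.2, 1.6]
grip_width: 0.0354
time_s: 11.0
tcp_pos: [0.4975, -0.0219, 0.0216]
ee_rot: [-3.142, -0.0, 0.221]
force: [0.2, -1.1, 3.7]
grip_width: 0.0356
time_s: 11.38
tcp_pos: [0.4966, -0.018, 0.022]
ee_rot: [-3.142, -0.0, 0.221]
force: [0.1, -1.9, 4.5]
grip_width: 0.0357
time_s: 11.75
tcp_pos: [0.4958, -0.0141, 0.0226]
ee_rot: [-3.142, -0.0, 0.221]
force: [0.7, -2.3, 5.3]
grip_width: 0.036
```

```bash
for i in 1; do python3 -m inch '[[0,-0.15,-0.03,0,0.4],[0,-0.15,-0.03,0,0.4],[0,0,0,0,0.4]]'; python3 -m inch '[[0,-0.15,-0.02,0,0.4],[0,-0.15,-0.02,0,0.4],[0,0,0,0,0.4]]'; python3 -m inch '[[0,-0.15,-0.02,0,0.4],[0,-0.15,-0.02,0,0.4],[0,0,0,0,0.4]]'; done
```

```text
time_s: 12.12
tcp_pos: [0.4948, -0.0112, 0.0229]
ee_rot: [-3.141, 0.0, 0.221]
force: [-0.6, -3.0, 2.4]
grip_width: 0.0358
time_s: 12.5
tcp_pos: [0.4941, -0.0081, 0.0233]
ee_rot: [-3.141, 0.0, 0.221]
force: [-0.5, -1.8, 1.0]
grip_width: 0.0358
time_s: 12.88
tcp_pos: [0.4934, -0.0049, 0.0237]
ee_rot: [-3.141, 0.0, 0.221]
force: [0.1, -0.8, -1.8]
grip_width: 0.0359
```

Run:
```python
from cell import optics
import cv2
f=optics.grab_frame("side");cv2.imwrite("pics/s6.png",cv2.resize(f["color"][160:270,160:310,::-1],None,fx=5,fy=5))
f=optics.grab_frame("top");cv2.imwrite("pics/t6.png",cv2.resize(f["color"][130:250,200:350,::-1],None,fx=5,fy=5))
```

```text
(no output)
```

View pics/t6.png

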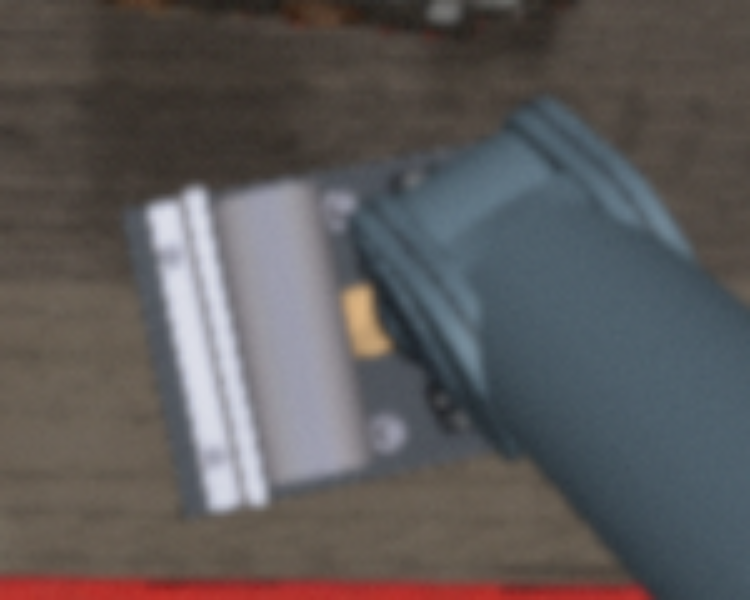

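View pics/s6.png

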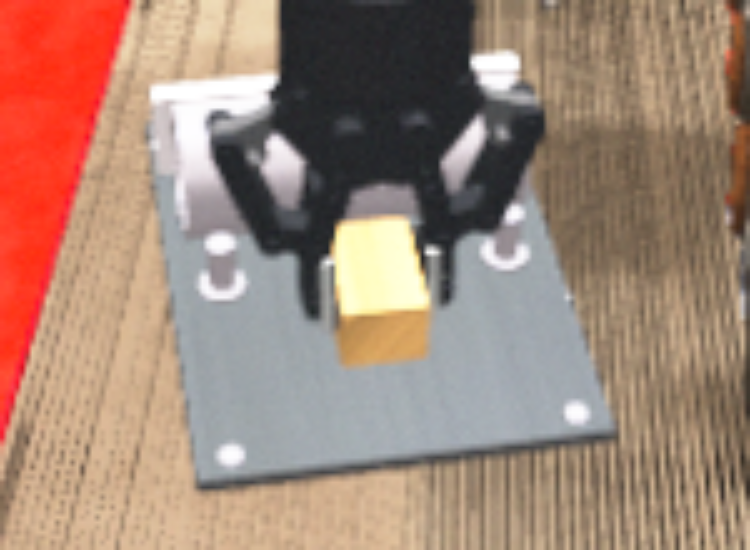

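The roller has already rolled clear of the posts by several mm. I'll continue in small steps, watching the force.

```bash
for i in 1; do python3 -m inch '[[0,-0.1,-0.008,0,0.4],[0,0,0,0,0.4]]'; python3 -m inch '[[0,-0.1,-0.01,0,0.4],[0,0,0,0,0.4]]'; done; python3 -m inch '[[0,-0.1,-0.01,0,0.4],[0,0,0,0,0.4]]'
```

```text
time_s: 13.22
tcp_pos: [0.4934, -0.0045, 0.0239]
ee_rot: [-3.142, 0.0, 0.221]
force: [-0.1, -1.2, -2.2]
grip_width: 0.0353
time_s: 13.48
tcp_pos: [0.4933, -0.0035, 0.024]
ee_rot: [-3.142, -0.0, 0.221]
force: [-0.6, -0.5, -2.7]
grip_width: 0.0355
time_s: 13.72
tcp_pos: [0.4931, -0.0025, 0.0242]
ee_rot: [-3.141, -0.0, 0.221]
force: [-0.1, -0.4, -1.9]
grip_width: 0.0356
```

```bash
python3 -m inch '[[0,-0.1,0.02,0,0.4],[0,0,0,0,0.4]]'; python3 -m inch '[[0,-0.1,0.01,0,0.4],[0,0,0,0,0.4]]';  python3 -m inch '[[0,-0.1,-0.01,0,0.4],[0,0,0,0,0.4]]'
```

```text
time_s: 13.98
tcp_pos: [0.493, -0.002, 0.024]
ee_rot: [3.141, -0.0, 0.221]
force: [1.2, -3.2, 0.4]
grip_width: 0.0352
time_s: 14.22
tcp_pos: [0.4931, -0.0017, 0.0241]
ee_rot: [3.14, -0.0, 0.22]
force: [1.1, -5.0, 1.6]
grip_width: 0.0355
time_s: 14.48
tcp_pos: [0.493, -0.0017, 0.0241]
ee_rot: [3.139, -0.0, 0.219]
force: [1.6, -7.5, 1.5]
grip_width: 0.0356
```

The motion has stalled at y≈-0.0017 and the force climbs about 2.5 N per mm commanded, so the roller is at the fence. I'll press up to about 15 N.

```bash
python3 -m inch '[[0,-0.1,-0.01,0,0.4],[0,0,0,0,0.4]]' 35; python3 -m inch '[[0,-0.1,-0.01,0,0.4],[0,0,0,0,0.4]]';  python3 -m inch '[[0,-0.1,-0.01,0,0.4],[0,0,0,0,0.4]]'
```

```text
time_s: 14.72
tcp_pos: [0.493, -0.0016, 0.0243]
ee_rot: [3.138, 0.0, 0.219]
force: [1.4, -9.6, 1.4]
grip_width: 0.0351
time_s: 14.98
tcp_pos: [0.4929, -0.0016, 0.0244]
ee_rot: [3.137, 0.0, 0.218]
force: [2.4, -11.6, 0.9]
grip_width: 0.0353
time_s: 15.22
tcp_pos: [0.4929, -0.0016, 0.0244]
ee_rot: [3.136, 0.0, 0.217]
force: [3.4, -14.8, 1.2]
grip_width: 0.0351
```

```bash
python3 -m inch '[[0,0,0,0,0.4],[0,0,0,0,0.4],[0,0,0,0,0.4],[0,0,0,0,0.4],[0,0,0,0,0.4]]'; python3 -m inch '[[0,0.1,0.01,0,0.4],[0,0.1,0.01,0,0.4],[0,0.1,0.01,0,0.4],[0,0,0,0,0.4]]'; python3 -m inch '[[0,0.1,0,0,0.4],[0,0,0,0,0.4]]'
python3 - <<'E'
from cell import optics
import cv2
f=optics.grab_frame("side");cv2.imwrite("pics/s7.png",cv2.resize(f["color"][160:270,160:310,::-1],None,fx=5,fy=5))
E
```

```text
time_s: 15.85
tcp_pos: [0.4929, -0.0016, 0.0245]
ee_rot: [3.136, 0.0, 0.217]
force: [3.8, -14.1, 0.5]
grip_width: 0.0352
time_s: 16.35
tcp_pos: [0.493, -0.0016, 0.0242]
ee_rot: [3.139, -0.0, 0.219]
force: [0.7, -7.4, 3.3]
grip_width: 0.0355
time_s: 16.6
tcp_pos: [0.493, -0.0017, 0.0241]
ee_rot: [3.14, -0.0, 0.22]
force: [0.2, -6.5, 3.3]
grip_width: 0.0353
```

View pics/s7.png

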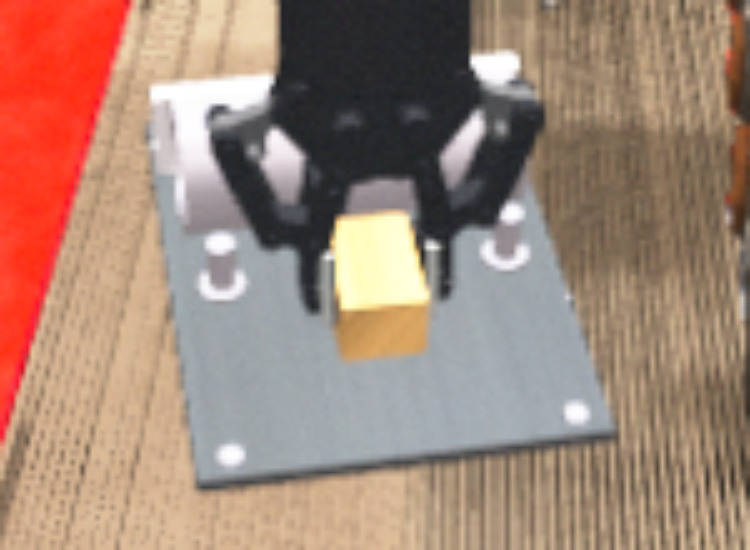

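```bash
python3 -m inch '[[0,0.1,0,0,0.4],[0,0.05,0,0,0.4],[0,0,0,0,0.4]]'; python3 -m inch '[[0,0,0,0,0.2],[0,0,0,0,0.0],[0,0,0,0,-0.2],[0,0,0,0,-0.3],[0,0,0,0,-0.3]]'; python3 -m inch '[[0,0,-1,0,-0.3],[0,0,-2,0,-0.3],[0,0,-4,0,-0.3],[0,3,-4,0,-0.3],[0,4,-4,0,-0.3],[2,5,-2,0,-0.3],[4,5,0,0,-0.3],[4,5,0,0,-0.3],[0,0,0,0,-0.3]]'
python3 - <<'E'
from cell import optics
import cv2,numpy as np
for n in("side","top"):
    f=optics.grab_frame(n);np.savez(n+"9.npz",**f)
    x,y,w,h=(160,160,150,110) if n=="side" else (200,130,150,120)
    cv2.imwrite(f"pics/{n}9.png",cv2.resize(f["color"][y:y+h,x:x+w,::-1],None,fx=5,fy=5,interpolation=cv2.INTER_CUBIC))
    if n=="top": cv2.imwrite("pics/full9.png",f["color"][:,:,::-1])
E
```

```text
time_s: 17.02
tcp_pos: [0.493, -0.0016, 0.0241]
ee_rot: [-3.141, -0.0, 0.221]
force: [-0.0, -2.1, 4.3]
grip_width: 0.0353
time_s: 17.65
tcp_pos: [0.4929, -0.0019, 0.0238]
ee_rot: [-3.141, 0.0, 0.221]
force: [-0.0, -0.2, -0.1]
grip_width: 0.0554
time_s: 18.77
tcp_pos: [0.6383, -0.1972, 0.1936]
ee_rot: [3.141, -0.001, 0.216]
force: [-1.2, -0.3, 0.4]
grip_width: 0.0554
```

View pics/side9.png

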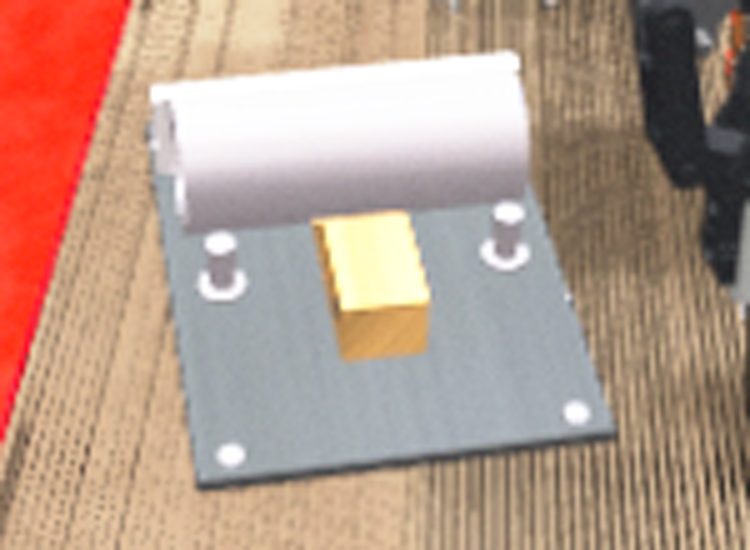

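View pics/top9.png

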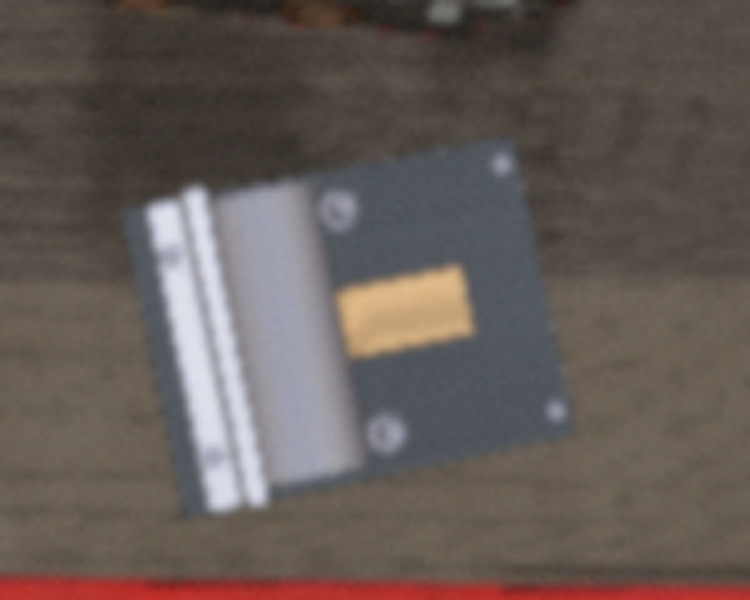

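View pics/full9.png

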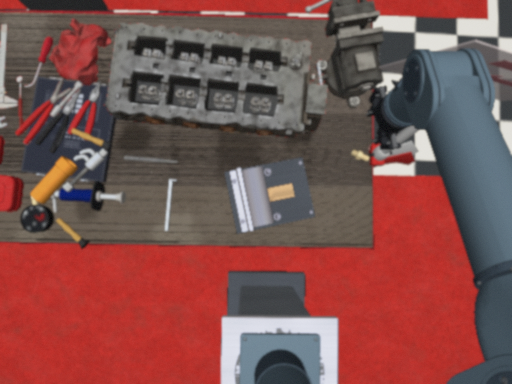

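The released roller rests on the chock, clear of both posts. The gripper stopped close to the vise, so I'll lift it and measure the roller, checking that it is still.

```bash
python3 -m inch '[[0,0,-2,0,-0.3],[-2,0,-2,0,-0.3],[-3,1,-1,0,-0.3],[-3,1,0,0,-0.3],[-3,1,0,0,-0.3],[0,0,0,0,-0.3],[0,0,0,0,-0.3],[0,0,0,0,-0.3],[0,0,0,0,-0.3]]'
python3 - <<'E'
from h import *
from cell import optics
for n in("side","top"):
    f=optics.grab_frame(n); o=load(n+"9")["color"]
    x,y,w,h=(190,160,95,95) if n=="side" else (220,155,100,85)
    print(n,"max diff",np.abs(cv2.GaussianBlur(f["color"],(5,5),0)[y:y+h,x:x+w].astype(int)-cv2.GaussianBlur(o,(5,5),0)[y:y+h,x:x+w]).max())
    cv2.imwrite(f"pics/{n}10.png",cv2.resize(f["color"][:,:,::-1],(800,600)))
S=load("side9");rp=[.4817,.0447,1.7927]
# predicted roller silhouette in side crop for several centre x
for cx in(.0155,.0205,.0225,.0245,.0265):
    cz=.024+.12*cx+.0302
    out=[]
    for y in(.075,-.075):
        a=np.linspace(0,2*np.pi,73)
        q=proj(S,place(rp,np.c_[cx+.03*np.cos(a),a*0+y,cz+.03*np.sin(a)]))
        q=(q-[160,160]+.5)*5-.5
        out+=[np.round(q.min(0)),np.round(q.max(0))]
    print(cx,[v.tolist() for v in out])
E
```

```text
time_s: 20.0
tcp_pos: [0.5362, -0.2455, 0.244]
ee_rot: [-3.141, -0.0, 0.222]
force: [0.8, 0.4, 0.2]
grip_width: 0.0554
side max diff 215
top max diff 5
0.0155 [[171.0, 111.0], [186.0, 249.0], [503.0, 79.0], [534.0, 214.0]]
0.0205 [[170.0, 103.0], [185.0, 242.0], [500.0, 72.0], [531.0, 207.0]]
0.0225 [[169.0, 100.0], [184.0, 238.0], [499.0, 69.0], [530.0, 204.0]]
0.0245 [[169.0, 98.0], [184.0, 235.0], [498.0, 67.0], [529.0, 201.0]]
0.0265 [[169.0, 95.0], [183.0, 232.0], [497.0, 64.0], [528.0, 198.0]]
```

View pics/side10.png

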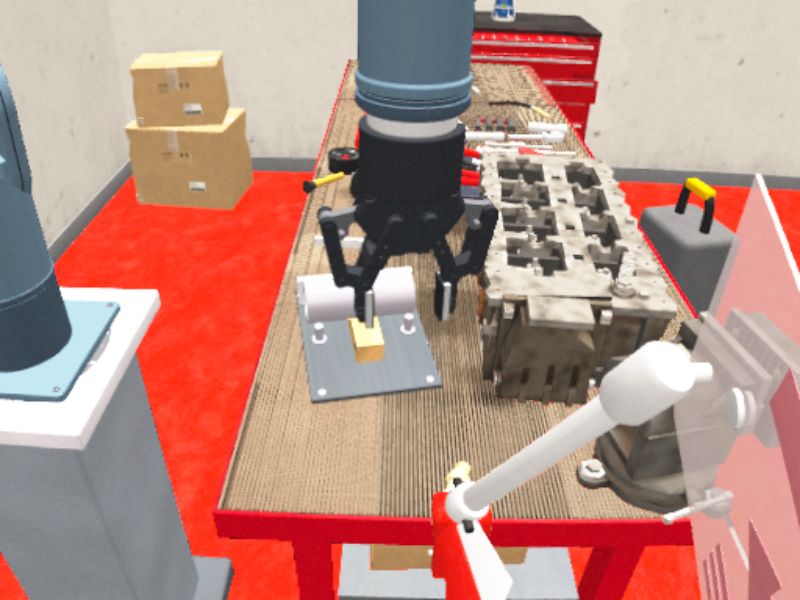

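Run:
```python
from cell import ticket
print(ticket.finish_job())
```

```text
the job is handed in; nothing more can be done
None
```

The chock is on the deck between the posts, thin end uphill, and is holding the roller off the posts on its own. I've handed the job in; no verdict is reported.

- **Placing:** I picked the chock up from the bench and set it down about 20 mm clear of the roller. I let it settle flat, gripped it again and slid it uphill.
- **Pressing:** The roller stopped at the fence and the force rose steeply. I held about 15 N at the wrist for roughly 0.6 s, eased off to about 2 N, then let go and moved the gripper clear. The force between chock and roller is not reported, so 15 N at the wrist is my only measure of it.
- **Roller position:** Two rough estimates put it at about x = 0.024–0.025 m in the ramp frame, against the 0.0205 m needed. In the side view the roller's left and right ends gave different values, about 0.028 and 0.0225–0.025 m, so that reading is coarse; all of them are above the limit.
- **Square and still:** In the top view the roller is parallel to the fence within about 0.01 rad. The side view's left-right difference would suggest up to about 0.03 rad, still under the 0.06 limit. Two top views about 1 s apart, after letting go, showed no movement.
- **Bystanders and time:** The bar, punch and fitting looked unmoved by eye; I did not measure them. The gripper touched nothing at the end, and the whole job took about 20 s of the 64 s allowed.

One check was no use: in the second side view the gripper partly hid the chock, so the comparison between the two side pictures failed for that reason alone.

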